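# Work a new dispenser pump free

## Robot

A 6-joint arm with a two-finger parallel gripper is mounted at the origin on a cart in front of the work surface, level with it; the furniture and walls round the work are solid. World frame = base frame: x ahead of the robot, y to its left, z up, the work surface at z = 0. Lengths are in m, angles in rad, forces in N, time in s.
With the tool pointing down it reaches from about 0.25 to 0.775 m from the base axis. Payload 4 kg.
Tool frame: the origin (TCP) lies midway between the tips of the shut fingers; the grasp point (between the pads) lies 19 mm behind it; z points along the fingers, y is the direction in which the jaws open and shut (so a half turn about z gives the same grasp; the last joint's range is limited). The gripper opens to 94 mm and grips with 3 to 60 N. Pads are 16 mm wide; open, the fingers measure 119 mm over their backs; the gripper's body (75 mm by 177 mm) begins 78 mm behind the grasp point.
Start: joints at [1.028, 0.087, 1.371, -0, 1.684, -0.103], TCP at [0.234, 0.498, 0.206] pointing down, gripper open.
Joint ranges: [-3.1, 3.1], [-0.76, 2.03], [0.27, 2.55], [-1.08, 4.22], [0.17, 2.65], [-2.57, 2.57]. Speed limits (rad/s): [2.79, 2.79, 3.14, 3.14, 3.14, 3.14].

## Interface

Orientations are given as [roll, pitch, yaw] about the fixed x, y, z axes, in that order (R = Rz(yaw) Ry(pitch) Rx(roll)).
In Python, from bench import get_obs, snapshot, ticket gives the robot as it stands.
- The arm moves only by the shell command python3 -m creep 'ROWS' [OPENING]. ROWS is JSON, a list that holds one entry, the list of rows, each a list of 4 numbers: the shift along the tool's x, y, z in mm, then the turn about the tool's z in degrees. A call has 1 to 8 rows; each row shifts and turns the commanded pose from where the row before left it, along the tool's axes as they then stand; what a row does not reach is not made up. A row lasts 1/8 s, in which the tool goes at most 62.5 mm and 10.7 degrees, less where a joint would pass 70% of its speed; a pose out of reach is approached as far as the arm can. A call with a gripper value outside its range is refused whole. OPENING is the opening, from 0 (shut) to 1 (fully open), set as the call begins (- or left out, the last holds). The fingers move at their own pace and stop on an object; the grip force is fixed at half the most. Time passes only in rows, so rows that do not move let the fingers close. It gives the time, the measured TCP pose, the force and the opening at its end, in the units of the state.
- get_obs(): the state, without advancing time (a new reading comes with each control period).
- snapshot(name): name is "side" or "top" or "wrist"; returns a dict with "color" (480x640x3 uint8, red, green, blue), "depth" (480x640 float32, m along the optical axis (not along the pixel's ray), 0 where there is no reading), "fx", "fy", "cx", "cy" (pixels), "distortion" ([k1, k2, p1, p2, k3] as OpenCV has them; the pictures are not rectified), "extrinsics" (4x4, takes a point from world to camera coordinates). Camera axes: x right, y down, z forward; pixel columns grow to the right and rows downward; lengths in m; the calibration is good to about 2 mm. A picture is of the moment at which its call begins.
- ticket.close_job(): hands the job in, once; it reports no verdict.
The state is a dict: "time": time; "joint_positions": joint angles; "qvel": joint speeds; "joint_torque": joint torques, N m; "tool_pos": TCP position; "ee_rot": TCP orientation; "wrist_force": force on the tool from outside, world axes, zero at the start; "wrist_torque": the same for the moment, N m; "width": finger opening in m.
Only numpy, scipy, OpenCV 4.12 (cv2) and the standard library are available. Lean on these libraries where they do the work, as an engineer would, in place of code of your own. Each camera call takes 0.05 s, during which the arm holds its last target. There are 200 camera calls.

## Task

Three empty dispenser bottles have just been fitted with new push pumps. Work the pump with the blue head free with two full strokes: press its head down to the stop, hold it there for a moment, let it rise all the way, then press it to the stop and hold it again, and let go so that it comes fully up, with the bottle still standing upright where it stood. Do not press or knock the other two pump bottles.

Things in the scene. Friction and masses are not known exactly. Their poses are not given: they have to be found in the camera images.
- blue_head (a point): centre of the flat top of the blue pump head, the face to press; z up. The head is a disc 40 mm across, 16 mm thick, with a 9 mm thick spout reaching 59 mm from the centre (this point's -x), below the top face. It sits on a loose upright amber bottle (70 mm across, white label band, about 0.5 kg) with a blue collar. The face is 170 mm above the bench when up, 150 mm when on the stop.
- blue_pump (a joint): travel of the blue pump head: 0 m fully up, 0.020 m pressed down on its stop. A spring returns it by itself: about 4 N to start it moving, 9 N at the stop, where it goes hard.
- white_head (a point): centre of the top of the white pump head, on a bottle of the same shape and size with a white collar: a bystander, not to be pressed or knocked.
- yellow_head (a point): centre of the top of the yellow pump head, on a bottle of the same shape and size with a yellow collar: a bystander, not to be pressed or knocked.

How it is judged:
On the way, in this order (a step that is already met when the one before it is completed fails the run):
1. the blue pump head is held pressed on its stop (within 3 mm) (value of joint blue_pump above 0.017 m), for 0.2 s.
2. the blue pump head has risen fully (within 3 mm) (value of joint blue_pump below 0.003 m), for 0.1 s.
3. the blue pump head is held pressed on its stop a second time (within 3 mm) (value of joint blue_pump above 0.017 m), for 0.2 s.
At the end, for the whole second after the job is handed in: After two full strokes the blue pump head is fully up again (within 3 mm), its bottle upright (within 10 degrees) and its head within 20 mm of where it was at the start (value of joint blue_pump below 0.003 m and distance of blue_head from where it was at the start of the episode below 0.02 m and angle between blue_head's own z axis and vertical below 0.17 rad); the robot touches nothing.
It fails at once if the white pump is pressed or its bottle knocked (its head moved more than 12 mm) (distance of white_head from where it was at the start of the episode above 0.012 m).
It fails at once if the yellow pump is pressed or its bottle knocked (its head moved more than 12 mm) (distance of yellow_head from where it was at the start of the episode above 0.012 m).
It also fails if it takes over 32 s, if anything falls off the work surface, if the arm or the gripper's body presses on something with over 40 N, if the wrist force passes 120 N, or if a joint passes its speed limit or range.

## Working session

There is one attempt and no reset: what is moved stays moved. The work goes in short steps, Python scripts to look and compute and a shell command to move; the robot and the scene stay as the last step left them, time stands still between calls to the robot, and variables do not carry over. Pictures are saved under pics/ and viewed, on a budget of 10 in all, crops included, one or two more only if the job needs it, and the job is handed in when it is done.

```bash
mkdir -p pics; python3 - <<'E'
from bench import get_obs,snapshot
import cv2,numpy as np
o=get_obs();print(o)
ims=[]
for n in("top","side"):
    s=snapshot(n);np.savez(f"/tmp/{n}.npz",**s);ims.append(cv2.resize(s["color"],(400,300),interpolation=cv2.INTER_AREA))
    print(n,s["fx"],s["distortion"],np.round(s["extrinsics"],3).tolist())
    cv2.imwrite(f"pics/{n}0.png",s["color"][:,:,::-1])
E
```

```text
{'time': 0.0, 'joint_positions': array([ 1.02791839e+00,  8.79381815e-02,  1.37220114e+00, -6.90778914e-06,
        1.68359449e+00, -1.03087439e-01]), 'qvel': array([ 0.00057852, -0.00247808,  0.00016268, -0.00076709,  0.00069501,
        0.00155685]), 'joint_torque': array([ 1.02149632e-03, -3.40181315e+01, -3.02432477e+01,  7.19210389e-02,
        3.29029234e-02, -1.76669510e-04]), 'tool_pos': array([0.23388669, 0.49720518, 0.20434031]), 'ee_rot': array([-3.13946215e+00, -2.13507107e-04,  2.70180116e+00]), 'wrist_force': array([ 0.28917488, -0.10663623, -0.7191807 ]), 'wrist_torque': array([-0.00783889,  0.0165251 ,  0.01127822]), 'width': 0.09400902559453789}
top 436.5954268372763 [-0.04078384  0.          0.          0.          0.        ] [[-0.001, -1.0, 0.017, -0.225], [-0.992, -0.001, -0.124, 0.558], [0.124, -0.017, -0.992, 0.971], [0.0, 0.0, 0.0, 1.0]]
side 589.6854175208916 [-0.12713994  0.          0.          0.          0.        ] [[0.963, -0.269, -0.023, -0.576], [-0.149, -0.46, -0.875, 0.15], [0.225, 0.846, -0.483, 1.009], [0.0, 0.0, 0.0, 1.0]]
```

View pics/top0.png

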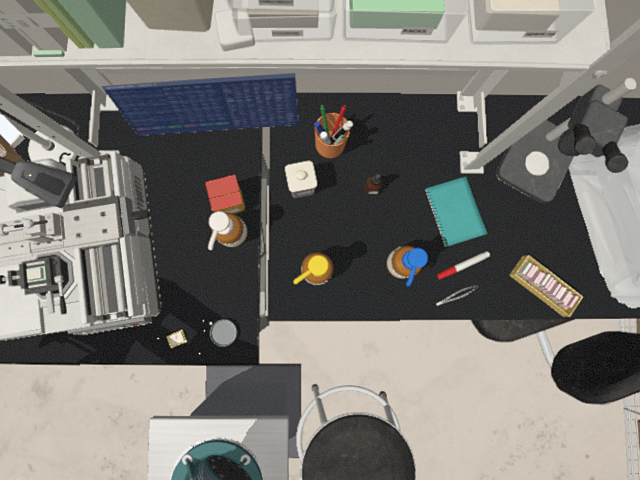

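View pics/side0.png

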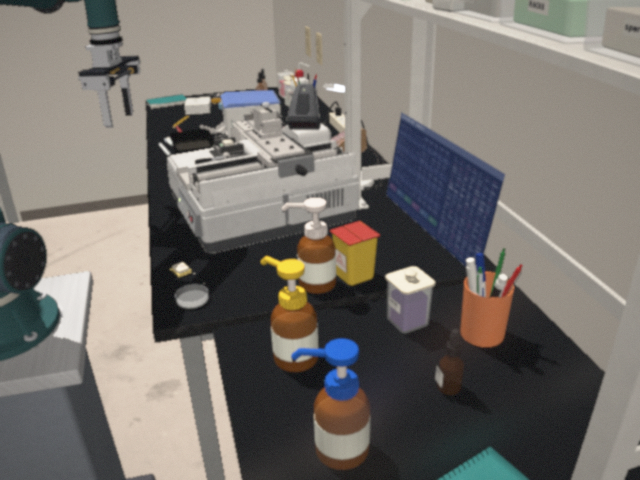

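Top view: blue head at about (416,259) with its spout toward the robot, yellow at (318,265), white at (219,222). Side view: blue (342,352), yellow (290,268), white (315,204), gripper at the upper left. Next I'll get positions and the heights along the path.

```bash
cat > h.py <<'E'
import numpy as np,cv2
K=lambda s:np.array([[s["fx"],0,s["cx"]],[0,s["fy"],s["cy"]],[0,0,1]],float)
R={"blue":((100,150,90),(125,255,255)),"yellow":((22,170,120),(32,255,255))}
def mask(s,c):return cv2.inRange(cv2.cvtColor(np.ascontiguousarray(s["color"]),cv2.COLOR_RGB2HSV),*map(np.array,R[c]))
def world(s):
    v,u=np.mgrid[:480,:640];p=np.stack([u,v],-1).reshape(-1,1,2).astype(np.float32)
    n=cv2.undistortPoints(p,K(s),np.array(s["distortion"])).reshape(480,640,2)
    d=s["depth"][...,None];P=np.concatenate([n*d,d],-1);E=np.array(s["extrinsics"])
    return (P-E[:3,3])@E[:3,:3]
E
python3 - <<'E'
from h import *
for n in("top","side"):
    s=dict(np.load(f"/tmp/{n}.npz"));W=world(s)
    ok=s["depth"]>0
    for c in R:
        m=(mask(s,c)>0)&ok&(W[...,2]>.155)&(W[...,2]<.185)&(W[...,0]<.6)&(W[...,0]>.1)
        m=cv2.morphologyEx(m.astype(np.uint8),cv2.MORPH_OPEN,np.ones((9,9)))>0
        if not m.any(): print(n,c,0);continue
        P=W[m];(x,y),r=cv2.minEnclosingCircle(P[:,:2].astype(np.float32));print(n,c,m.sum(),P.mean(0).round(4),np.median(P[:,2]).round(3),"circ",round(x,4),round(y,4),round(r,4))
    if n=="top":
        # height map max on 5cm grid
        P=W[ok];print("rows x .2..0.8, cols y .6..-.5")
        for x in np.arange(.15,.85,.05):
            print(round(x,2),[int(1000*np.percentile(q[:,2],99)) if len(q:=P[(abs(P[:,0]-x)<.025)&(abs(P[:,1]-y)<.025)]) else -1 for y in np.arange(.5,-.5,-.05)])
E
```

```text
top blue 266 [ 0.5041 -0.4246  0.1698] 0.17 circ 0.505 -0.4261 0.0204
top yellow 235 [ 0.486  -0.2251  0.1697] 0.17 circ 0.4882 -0.2249 0.0199
rows x .2..0.8, cols y .6..-.5
0.15 [-729, -730, -732, -732, -732, -731, -643, 3, 3, 3, 4, 3, 4, 3, -641, -730, -730, -731, -728, -732]
0.2 [-1, -1, -1, -1, -1, -1, -1, -1, -1, -1, -730, -731, -729, -728, -727, -732, -728, -731, -728, -727]
0.25 [1, 1, 2, 2, 1, 3, 2, 4, 2, 2, 1, 1, 0, -730, -731, -732, -730, -730, -729, -731]
0.3 [4, 4, 4, 4, 4, 4, 3, 3, 13, 3, 14, 4, 3, -731, -732, -731, -730, -730, -731, -730]
0.35 [2, 115, 115, 124, 124, 134, 100, 92, 14, 4, 15, 14, 4, 3, 3, 3, 3, 3, 3, 2]
0.4 [-1, 115, 116, 139, 163, 167, 158, 166, 4, 4, 5, 3, 4, 4, 4, 4, 4, 3, 4, 3]
0.45 [-1, 116, 176, 178, 177, 167, 154, 166, 4, 4, 3, 4, 4, 4, 170, 169, 4, 3, 168, 62]
0.5 [-1, 116, 200, 200, 195, 192, 154, 166, 4, 4, 160, 4, 4, 4, 172, 172, 4, 4, 172, 172]
0.55 [-1, -1, 225, 254, 266, 253, 197, 194, 4, 4, 171, 172, 3, 4, 4, 4, 3, 3, 95, 94]
0.6 [-1, 121, 186, 193, 286, 268, 198, 193, 176, 4, 173, 172, 4, 4, 3, 4, 4, 4, 3, 4]
0.65 [-1, 148, 232, 235, 299, 280, 184, 176, 3, 4, 98, 97, 3, 88, 89, 3, 4, 47, 4, 4]
0.7 [-1, 121, 233, 288, 289, 157, 167, 4, 4, 4, 97, 96, 3, 90, 102, 4, 4, 107, 3, 3]
0.75 [63, 19, 21, 282, 381, 407, 532, 595, 593, 589, 495, 495, 575, 583, 582, 577, 562, 562, 569, 572]
0.8 [55, 91, 190, 12, 95, 4, 222, 216, 497, 555, 560, 564, 556, 528, 528, 551, 538, 539, 564, 539]
side blue 582 [ 0.5054 -0.4327  0.1689] 0.17 circ 0.5065 -0.4277 0.0202
side yellow 380 [ 0.4898 -0.2308  0.1693] 0.17 circ 0.4889 -0.2242 0.0246
```

Both views agree: blue head at about (0.5055, -0.427, 0.170). I'll raise the tool, shut the fingers and go across above everything.

```bash
python3 -m creep '[[[0,0,-20,0],[0,0,-40,0],[-14,-16,-20,0],[-30,-34,0,0],[-36,-40,0,0],[-36,-40,0,0],[-36,-40,0,0],[-36,-40,0,0]]]' 0; python3 -m creep '[[[-36,-40,0,0],[-36,-40,0,0],[-36,-40,0,0],[-36,-40,0,0],[-36,-40,0,0],[-36,-40,0,0],[-36,-40,0,0],[-36,-40,0,0]]]'
```

```text
time: 1.1
tool_pos: [0.3145, 0.2249, 0.2849]
ee_rot: [-3.141, 0.0, 2.702]
wrist_force: [1.1, -0.2, -0.4]
width: 0.0175
time: 2.1
tool_pos: [0.4381, -0.1867, 0.285]
ee_rot: [3.142, -0.001, 2.701]
wrist_force: [0.9, 0.7, 0.2]
width: 0.0005
```

```bash
cat > d.py <<'E'
from bench import get_obs
from scipy.spatial.transform import Rotation as Ro
import numpy as np,sys
o=get_obs();g=np.array([float(a) for a in sys.argv[1:4]])
print(o["time"],o["tool_pos"].round(4),o["wrist_force"].round(1),"w",round(o["width"],4),"tool mm",(1000*Ro.from_euler("xyz",o["ee_rot"]).inv().apply(g-o["tool_pos"])).round(1),o["ee_rot"].round(3),o["joint_positions"].round(2))
E
python3 d.py .5055 -.427 .2
```

```text
2.1 [ 0.4381 -0.1867  0.285 ] [0.9 0.7 0.2] w 0.0005 tool mm [-163.6 -188.6   84.8] [ 3.142e+00 -1.000e-03  2.701e+00] [-0.52 -0.08  1.38 -0.    1.84 -1.65]
```

```bash
python3 -m creep '[[[-36,-42,0,0],[-36,-42,0,0],[-36,-42,0,0],[-30,-34,0,0],[-18,-20,20,0],[-8,-9,30,0],[0,0,10,0],[0,0,0,0]]]'; python3 d.py .5055 -.427 .17; python3 - <<'E'
from bench import snapshot
from h import *
s=snapshot("side");t=snapshot("top")
a=s["color"][200:480,220:460];b=t["color"][180:320,340:500]
cv2.imwrite("pics/1.png",np.hstack([cv2.resize(a,(400,467)),cv2.resize(b,(400,467))])[:,:,::-1])
E
```

```text
time: 3.1
tool_pos: [0.5061, -0.4247, 0.2246]
ee_rot: [3.141, -0.002, 2.702]
wrist_force: [-0.4, -0.8, 0.8]
width: 0.0005
3.1 [ 0.5061 -0.4247  0.2246] [-0.4 -0.8  0.8] w 0.0005 tool mm [-0.5 -2.4 54.6] [ 3.141e+00 -2.000e-03  2.702e+00] [-0.78  0.34  1.03  0.    1.77 -1.91]
```

View pics/1.png

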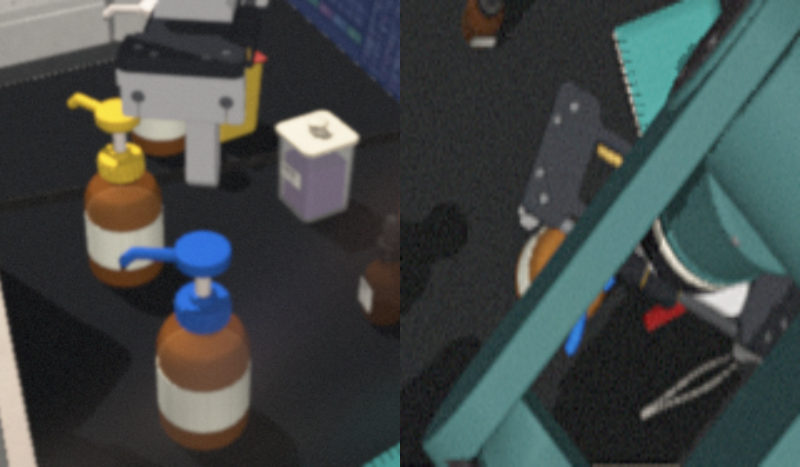

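The shut fingers (left crop, tip about (203,183)) stand over the blue head (203,250), and nothing has been touched. Going down.

```bash
python3 -m creep '[[[0,-2,20,0],[0,0,15,0],[0,0,9,0],[0,0,4,0],[0,0,4,0],[0,0,4,0],[0,0,4,0],[0,0,4,0]]]'; python3 d.py .5055 -.427 .15
```

```text
time: 4.2
tool_pos: [0.5066, -0.4275, 0.1629]
ee_rot: [-3.141, 0.002, 2.702]
wrist_force: [-1.7, 1.3, 5.9]
width: 0.0008
4.2 [ 0.5066 -0.4275  0.1629] [-1.7  1.3  5.9] w 0.0008 tool mm [ 1.2 -0.  12.9] [-3.141e+00  2.000e-03  2.702e+00] [-0.79  0.35  1.14  0.    1.65 -1.92]
```

```bash
python3 -m creep '[[[0,0,4,0],[0,0,3,0],[0,0,2,0],[0,0,0,0]]]'; python3 d.py .5055 -.427 .15;  python3 -m creep '[[[0,0,1,0],[0,0,1,0],[0,0,0,0]]]'; python3 d.py .5055 -.427 .15
```

```text
time: 4.7
tool_pos: [0.5067, -0.4275, 0.1546]
ee_rot: [-3.141, 0.003, 2.702]
wrist_force: [-0.9, 1.7, 6.8]
width: 0.0006
4.7 [ 0.5067 -0.4275  0.1546] [-0.9  1.7  6.8] w 0.0006 tool mm [ 1.3 -0.   4.6] [-3.141e+00  3.000e-03  2.702e+00] [-0.79  0.35  1.16  0.    1.63 -1.92]
time: 5.08
tool_pos: [0.5067, -0.4275, 0.1529]
ee_rot: [-3.141, 0.003, 2.702]
wrist_force: [-1.5, 1.1, 8.2]
width: 0.0003
5.075 [ 0.5067 -0.4275  0.1529] [-1.5  1.1  8.2] w 0.0003 tool mm [ 1.3 -0.   2.9] [-3.141e+00  3.000e-03  2.702e+00] [-0.79  0.35  1.16  0.    1.63 -1.92]
```

Force follows the spring (8.2 N, about 2–3 mm to go). On to the stop.

```bash
python3 -m creep '[[[0,0,1.5,0],[0,0,1.5,0],[0,0,0,0]]]'; python3 -m creep '[[[0,0,1,0],[0,0,0.5,0],[0,0,0,0]]]'; python3 d.py .5055 -.427 .15
```

```text
time: 5.45
tool_pos: [0.5068, -0.4276, 0.1504]
ee_rot: [-3.14, 0.004, 2.702]
wrist_force: [-1.3, 2.1, 8.7]
width: 0.0004
time: 5.82
tool_pos: [0.507, -0.4279, 0.1503]
ee_rot: [-3.14, 0.005, 2.702]
wrist_force: [-1.0, 2.5, 12.0]
width: 0.0002
5.825 [ 0.507  -0.4279  0.1503] [-1.   2.5 12. ] w 0.0002 tool mm [1.8 0.2 0.3] [-3.14   0.005  2.702] [-0.79  0.35  1.16  0.    1.62 -1.92]
```

On the stop: the force is past 9 N and z no longer changes. Hold, then rise clear.

```bash
python3 -m creep '[[[0,0,0.5,0],[0,0,0,0],[0,0,0,0],[0,0,0,0]]]'; python3 -m creep '[[[0,0,-5,0],[0,0,-8,0],[0,0,-10,0],[0,0,-15,0],[0,0,-15,0],[0,0,0,0],[0,0,0,0],[0,0,0,0]]]'; python3 d.py .5055 -.427 .15; cat >c.py <<'E'
from bench import snapshot
from h import *
import sys
s=snapshot("side");W=world(s)
for c in R:
    m=(mask(s,c)>0)&(s["depth"]>0)&(W[...,2]>.12)&(W[...,2]<.185)&(W[...,0]<.6)&(W[...,0]>.1)
    m=cv2.morphologyEx(m.astype(np.uint8),cv2.MORPH_OPEN,np.ones((9,9)))>0
    P=W[m];P=P[P[:,2]>np.percentile(P[:,2],95)-.006];(x,y),r=cv2.minEnclosingCircle(P[:,:2].astype(np.float32))
    print(c,"top z",np.percentile(P[:,2],70).round(4),"circ",round(x,4),round(y,4),round(r,4))
cv2.imwrite(sys.argv[1],cv2.resize(s["color"][180:480,220:460],(480,600))[:,:,::-1])
E
python3 c.py pics/2.png
```

```text
time: 6.32
tool_pos: [0.5071, -0.428, 0.1503]
ee_rot: [-3.14, 0.006, 2.702]
wrist_force: [-2.0, 3.2, 13.9]
width: 0.0005
time: 7.32
tool_pos: [0.506, -0.4269, 0.1973]
ee_rot: [3.141, -0.002, 2.702]
wrist_force: [0.3, -0.8, 0.6]
width: 0.0002
7.325 [ 0.506  -0.4269  0.1973] [ 0.3 -0.8  0.6] w 0.0002 tool mm [ 0.3 -0.3 47.3] [ 3.141e+00 -2.000e-03  2.702e+00] [-0.79  0.34  1.08  0.    1.72 -1.92]
blue top z 0.1703 circ 0.507 -0.4269 0.021
yellow top z 0.1707 circ 0.4821 -0.2263 0.021
```

View pics/2.png

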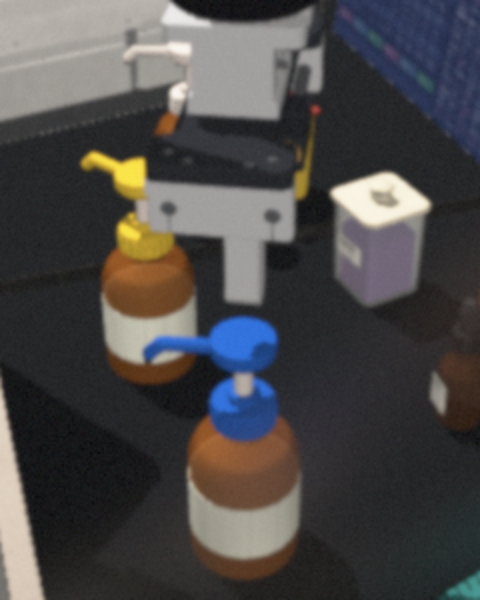

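The blue head (243,340) is up again at z 0.170, and the bottle is upright and in place. Yellow is partly hidden by the gripper, so its 6 mm x shift looks like an artefact. Second stroke.

```bash
python3 -m creep '[[[0,0,12,0],[0,0,10,0],[0,0,6,0],[0,0,5,0],[0,0,5,0],[0,0,4,0],[0,0,4,0],[0,0,2,0]]]'; python3 -m creep '[[[0,0,1.5,0],[0,0,1.5,0],[0,0,1.5,0],[0,0,0.5,0],[0,0,0.5,0],[0,0,0,0]]]'; python3 d.py .5055 -.427 .15
```

```text
time: 8.38
tool_pos: [0.5066, -0.4275, 0.1528]
ee_rot: [-3.141, 0.003, 2.702]
wrist_force: [-1.8, 1.8, 8.0]
width: 0.0006
time: 9.12
tool_pos: [0.5072, -0.4281, 0.1505]
ee_rot: [-3.139, 0.007, 2.702]
wrist_force: [-2.6, 3.0, 14.1]
width: 0.0004
9.125 [ 0.5072 -0.4281  0.1505] [-2.6  3.  14.1] w 0.0004 tool mm [2.1 0.3 0.5] [-3.139  0.007  2.702] [-0.79  0.35  1.17 -0.    1.62 -1.92]
```

On the stop again (14 N). Hold, rise well clear, check.

```bash
python3 -m creep '[[[0,0,0,0],[0,0,0,0],[0,0,0,0],[0,0,0,0]]]'; python3 -m creep '[[[0,0,-5,0],[0,0,-8,0],[0,0,-12,0],[0,0,-30,0],[0,0,-40,0],[0,0,-30,0],[0,0,0,0],[0,0,0,0]]]'; python3 -m creep '[[[0,0,-10,0],[0,0,0,0],[0,0,0,0],[0,0,0,0]]]';python3 c.py pics/3.png
```

```text
time: 9.62
tool_pos: [0.5072, -0.4281, 0.1505]
ee_rot: [-3.139, 0.007, 2.702]
wrist_force: [-2.6, 3.0, 14.6]
width: 0.0004
time: 10.62
tool_pos: [0.5061, -0.427, 0.2679]
ee_rot: [3.141, -0.002, 2.702]
wrist_force: [-0.0, 0.3, -0.3]
width: 0.0001
time: 11.12
tool_pos: [0.5063, -0.4271, 0.2796]
ee_rot: [3.141, -0.001, 2.702]
wrist_force: [0.5, 0.2, 0.5]
width: 0.0007
blue top z 0.1702 circ 0.5068 -0.4269 0.0211
yellow top z 0.1709 circ 0.4892 -0.2269 0.0222
```

View pics/3.png

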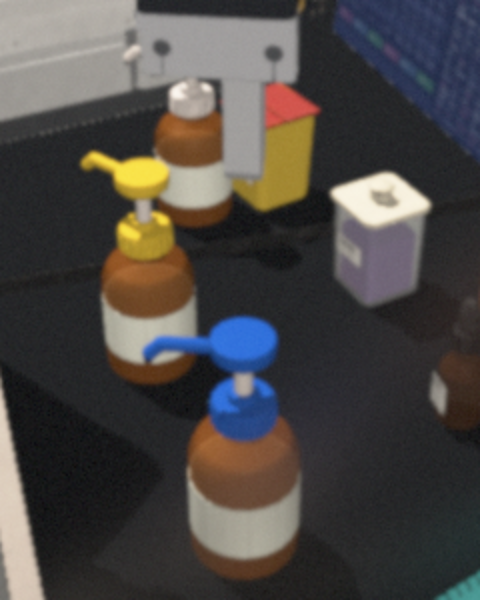

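The blue head (243,340) is up, its bottle upright and the gripper clear. Yellow and white stand where they were. Handing in.

```bash
python3 -c "
from bench import ticket
ticket.close_job()"
```

```text
the job is handed in; nothing more can be done
```

I pressed the blue pump twice with the shut fingers and handed the job in at about 11 s; the hand-in gives no verdict.

- **Strokes:** Each time the fingertips stopped at z ≈ 0.1505 with 12–14.6 N on the wrist, past the spring's 9 N, and I held for about 0.5 s or more. I judged the stop from height and force, since the joint value can't be read directly.
- **Between strokes:** I lifted clear, and the side camera showed the blue head fully up at z = 0.170.
- **Final check:** The blue head is at (0.507, -0.427, 0.170), within about 2 mm of its first measurement. Its bottle is upright, and the gripper is about 110 mm above it, touching nothing.
- **Bystanders:** Yellow is within about 3 mm of where it started. Its mid-run reading was 6 mm off in x because the gripper partly hid it. White I checked only by eye: its bottle stands as before, but the gripper hid its head in the last picture. The arm passed well clear of it.

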